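Set the pressing form to its third ratchet notch and lock it

TASK

The small padded pressing form on the ratchet post is stowed right down. Lift it to the post's third notch, counting the clicks by feel, let it down until the pawl carries it, and prove the catch by bearing down on the form with about 15 N (at most 25 N). Then swing the lock lever gently all the way closed behind the pawl and let go; leave the other things on the board alone.

Things in the scene. Friction and masses are not known exactly. Their poses are not given: they have to be found in the camera images.
- form_center (a point): Centre of the grey padded pressing form: rounded block, 54 mm across (point x), 136 mm long (point y), top 22 mm above this point, pad down to 14 mm below it. Grasp across from above. Right down at the start, this point is 184 mm above the board; it rises 100 mm at most. With its post it weighs about 0.6 kg and sinks when let go, until pawl or bottom stop carries it. It is sprung: see stand_top.
- stand_top (a point): Top centre of the grey cast housing, 125 mm above the board, in which the square steel post of the form slides straight up and down; the stand is fixed to the board. This point's x axis points away from the lock lever, z up. When the pawl carries the post and the form is pushed down, the form first takes about 4 N, then yields about 1 mm for every 4 N, up to 8 mm.
- rack: Toothed face of the post: five notches 15 mm apart, the topmost is met first. Origin on the post's axis, at board height when right down; rises with the form. A sprung pawl in the housing rides on it. A screw sets its height, which varies by 34 mm from start to start and is not given: from right down, the form rises 15 to 52 mm to the first click. The post cannot sink past a clicked notch.
- notch3: Third tooth of the rack, to rest on the pawl; origin as the rack's. Feel at each click, lifting slowly: bare weight (about 6 N); then for 8 mm a pull 4 N higher, climbing to some 6 to 9 N above the weight; then within 4 mm it falls to the weight or less as the pawl drops in: the click. The form then sinks 1 to 2 mm to rest on that notch. The next tooth is felt 2 to 3 mm above the click.
- lock (a joint): Angle of the lock lever, rad: 0 open, 1.2 closed (its stop). Turns about a vertical axis, counter-clockwise seen from above as it closes; stays where it is left; needs about 1 to 2 N at its knob. Its lug swings behind the pawl, and it closes only when the pawl is fully in a notch.
- lock_knob (a point): Middle of the upright red knob of the lock lever: a vertical red pin 15 mm thick, its top 21 mm above this point, its foot (a flat dark lever arm) 15 mm below. It stands beside the stand, is pushed sideways, and circles lock_pivot at a radius of 55 mm.
- lock_pivot (a point): Point on the lock lever's vertical axis, level with the knob's middle, 80 mm above the board and 86 mm from the post's axis; the pivot cap ends 7 mm below it. This point's x axis points level to the post, y to the left of that, z up. The knob lies at -45, +31 mm (x, y) from here when open (0) and at -45, -31 mm when closed (1.2).
- spray_bottle: White spray bottle with a green trigger head, 242 mm tall, standing to the left; origin under its middle. Leave alone.
- tape_measure: Yellow tape measure, 58 x 73 x 33 mm, on the left; origin under its middle. Leave alone.
- press_block: Beech press block (clapper), 52 x 160 x 34 mm, on the right; origin under its middle. Leave alone.
- thread_reel_2: White thread reel, 35 mm across, 46 mm tall, standing to the left, near the robot; origin under its middle. Leave alone.

How it is judged (in metres and radians):
On the way:
1. with the lock still open, the third notch rests on the pawl and is pressed onto it: the pawl carries at least 15 N (the form's 6 N of weight and a push of 9 N or more) for 0.3 s (contact force between notch3 and anything else above 15 N and value of joint lock below 0.7 rad), for 0.3 s.
At the end, for the whole second after the job is handed in: The third notch rests on the pawl (carrying at least 2 N of the form's weight) with the post still, and the lock lever is closed beyond 1.0 rad (contact force between notch3 and anything else above 2 N and value of joint lock above 1 rad and linear speed of rack below 0.01 m/s); the robot touches nothing.
It fails at once if the ratchet is overloaded: more than 33 N between the teeth and the pawl (weight included) (contact force between rack and anything else above 33 N).
It fails at once if the lock lever is forced: more than 30 N from the arm on it (contact force between the arm and lock above 30 N).
It fails at once if another thing on the board is pushed more than 40 mm away (distance of any of spray_bottle, tape_measure, press_block, thread_reel_2 from where it was at the start of the episode above 0.04 m).
It also fails if it takes over 72 s, if anything falls off the work surface, if the arm or the gripper's body presses on something with over 40 N, if the wrist force passes 120 N, or if a joint passes its speed limit or range.

ROBOT

A 6-joint arm with a two-finger parallel gripper is mounted at the origin on a cart in front of the work surface, level with it; the furniture and walls round the work are solid. World frame = base frame: x ahead of the robot, y to its left, z up, the work surface at z = 0. Lengths are in mm, angles in degrees, forces in N, time in s.
With the tool pointing down it reaches from about 350 to 850 mm from the base axis. Payload 8.1 kg.
Tool frame: the origin (TCP) lies midway between the tips of the shut fingers; the grasp point (between the pads) lies 19 mm behind it; x points along the fingers, y is the direction in which the jaws open and shut, and the axes are right-handed (so a half turn about x gives the same grasp; the last joint's range is limited). The gripper opens to 85 mm and grips with 20 to 120 N. Pads are 22 mm wide; open, the fingers measure 114 mm over their backs; the gripper's body (76 mm by 85 mm) begins 54 mm behind the grasp point. The pads swing forward as they close: fully open they stand 13 mm farther back than shut.
Start: joints at [-75.023, 7.471, 85.268, -0, 87.261, -4.893], TCP at [203.954, -564.277, 231.292] pointing down, gripper open.
Joint ranges: [-169.43, 169.43], [-51.17, 129.36], [1.28, 143.12], [-76.62, 256.62], [0, 156.53], [-152.29, 152.29]. Speed limits (degrees/s): [136.94, 136.94, 159.86, 180, 180, 180].

INTERFACE

Orientations are given as [roll, pitch, yaw] about the fixed x, y, z axes, in that order (R = Rz(yaw) Ry(pitch) Rx(roll)).
In Python, from bench import r, snapshot, workorder gives the robot as it stands.
- The arm moves only by the tool send_rows, never from a script. Its arguments are lists of equal length, an entry for each row: "offset": the shift along the tool's x, y, z in cm, a list of three; "dr": the turn, a rotation vector about the tool's x, y, z in degrees, a list of three; "grip": the opening in per cent of the stroke, from 0 (shut) to 100 (fully open). In form: {"offset": [[dx, dy, dz], ...], "dr": [[rx, ry, rz], ...], "grip": [grip, ...]}. A call has 1 to 5 rows; each row shifts and turns the commanded pose from where the row before left it, along the tool's axes as they then stand; what a row does not reach is not made up. A row lasts 1/8 s, in which the tool goes at most 62.5 mm and 10.7 degrees, less where a joint would pass 70% of its speed; a pose out of reach is approached as far as the arm can. A call with a gripper value outside its range is refused whole. The fingers move at their own pace and stop on an object; "force" is the grip in N (left out, the last holds). Time passes only in rows, so rows that do not move let the fingers close. It gives the time, the measured TCP pose, the force and the opening at its end, in the units of the state.
- r.sense(): the state, without advancing time (a new reading comes with each control period).
- snapshot(name): name is "scene" or "top" or "wrist"; returns a dict with "pixels" (400x640x3 uint8, red, green, blue), "fx", "fy", "cx", "cy" (pixels), "world_to_cam" (4x4, takes a point from world to camera coordinates). Camera axes: x right, y up, looking along -z (the intrinsics and any distortion apply to the point x, -y, -z); pixel columns grow to the right and rows downward; lengths in mm; the calibration is good to about 2 mm. The wrist camera is an equidistant fisheye: a pixel r from the principal point sees the ray r / f radians off the axis. A picture is of the moment at which its call begins. There is no depth.
- workorder.hand_in(): hands the job in, once; it reports no verdict.
The state is a dict: "time": time; "joint_pos": joint angles; "qd": joint speeds; "joint_efforts": joint torques, N m; "tool_pos": TCP position; "tcp_rot": TCP orientation; "ft_force": force on the tool from outside, world axes, zero at the start; "wrist_torque": the same for the moment, N m; "finger_gap": finger opening in mm.
Only numpy, scipy, OpenCV 4.12 (cv2) and the standard library are available. Lean on these libraries where they do the work, as an engineer would, in place of code of your own. Each camera call takes 0.05 s, during which the arm holds its last target.

## Working session

There is one attempt and no reset: what is moved stays moved. The work goes in short steps, Python scripts to look and compute and a tool call to move; the robot and the scene stay as the last step left them, time stands still between calls to the robot, and variables do not carry over. Pictures are saved under pics/ and viewed, and the job is handed in when it is done.

Besides the shell and the picture viewer there is one more tool, called as name(argument=value, ...) on one line, values as JSON. send_rows: Moves the arm, as the interface text tells. Its arguments: {"type":"object","properties":{"offset":{"type":"array","items":{"type":"array","items":{"type":"number"}}},"dr":{"type":"array","items":{"type":"array","items":{"type":"number"}}},"grip":{"type":"array","items":{"type":"number"}},"force":{"type":"number"}},"required":["offset","dr","grip"]}

```bash
ls; mkdir -p pics
python3 - <<'E'
from bench import r, snapshot, workorder
import cv2,pickle
print(r.sense())
for n in ["scene","top","wrist"]:
    s=snapshot(n); cv2.imwrite(f"pics/{n}0.png",s["pixels"][:,:,::-1]); pickle.dump(s,open(f"pics/{n}0.pkl","wb"))
    print(n,s["fx"],s["fy"],s["cx"],s["cy"],s["world_to_cam"])
E
```

```text
pics
{'time': 0.0, 'joint_pos': array([-7.50234674e+01,  7.51538296e+00,  8.53301154e+01,  1.20321429e-03,
        8.72623239e+01, -4.89269235e+00]), 'qd': array([ 0.01820768,  0.00652324,  0.0179441 ,  0.03775544,  0.05763245,
       -0.01269849]), 'joint_efforts': array([ 3.08607901e-03, -5.69391203e+01, -5.00546837e+01,  2.00351797e-04,
        1.45868235e-02, -6.99373743e-06]), 'tool_pos': array([ 203.81123885, -563.72789336,  230.23356488]), 'tcp_rot': array([-95.53125526,  89.89217105, 104.33791105]), 'ft_force': array([ 0.59904729,  0.23968272, -0.56133713]), 'wrist_torque': array([-0.0364461 , -0.02854914, -0.02132273]), 'finger_gap': 85.17871412871227}
scene 391.2379008705157 391.2379008705157 320.32480881193203 207.37379816703887 [[-6.65523565e-01 -7.46374403e-01  1.90670817e-03  3.52282084e+02]
 [ 4.43109453e-01 -3.93051440e-01  8.05707502e-01 -3.52496457e+02]
 [-6.00610021e-01  5.37062209e-01  5.92310549e-01 -1.15353000e+03]
 [ 0.00000000e+00  0.00000000e+00  0.00000000e+00  1.00000000e+00]]
top 508.9236973609941 508.9236973609941 319.67157138335534 203.5482490695679 [[ 2.12172057e-02 -9.99768009e-01 -3.70910644e-03 -2.27469521e+01]
 [ 9.98969635e-01  2.10510998e-02  4.02059568e-02 -5.53545046e+02]
 [-4.01185487e-02 -4.55834277e-03  9.99184529e-01 -1.67728994e+03]
 [ 0.00000000e+00  0.00000000e+00  0.00000000e+00  1.00000000e+00]]
wrist 309.70691628693146 309.70691628693146 316.8135293641168 198.32933523659128 [[ 3.40470752e-01 -9.40253356e-01 -1.81454830e-03 -5.99107364e+02]
 [ 9.04045219e-01  3.27888777e-01 -2.74210123e-01  3.64173525e+01]
 [ 2.58421959e-01  9.17200932e-02  9.61668090e-01 -3.78917813e+02]
 [ 0.00000000e+00  0.00000000e+00  0.00000000e+00  1.00000000e+00]]
```

View pics/scene0.png

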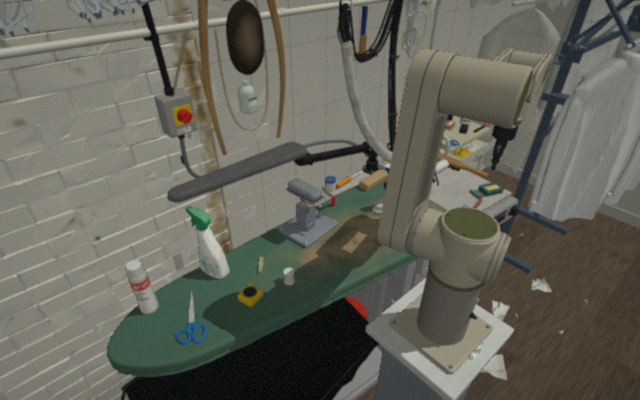

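View pics/top0.png

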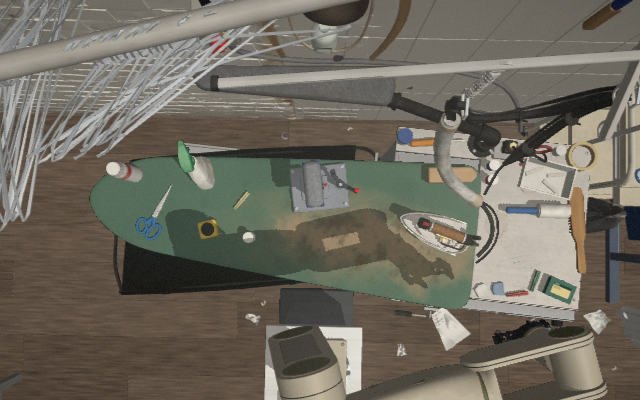

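Run:
```python
import cv2
a=cv2.imread("pics/top0.png")
cv2.imwrite("pics/topz.png",cv2.resize(a[130:290,200:400],None,fx=4,fy=3.7,interpolation=cv2.INTER_CUBIC)[:600,:800])
```

```text
(no output)
```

View pics/topz.png

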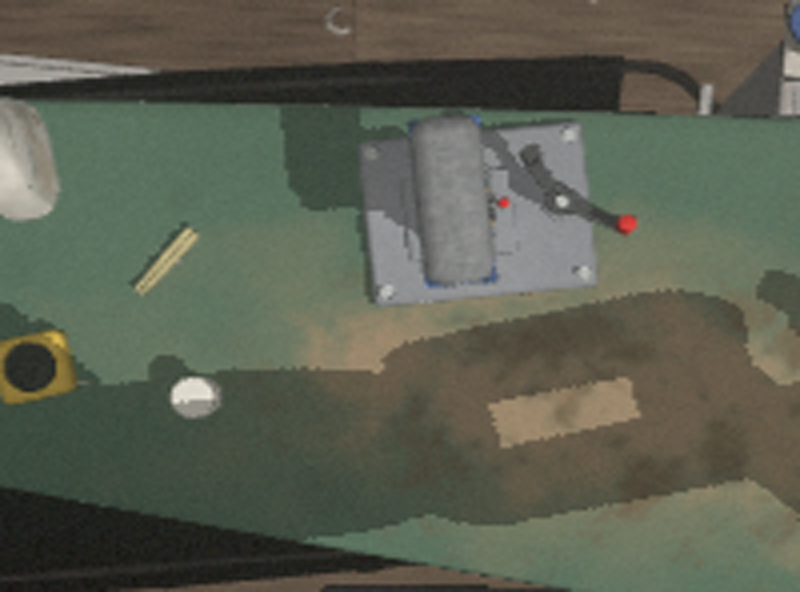

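View pics/wrist0.png

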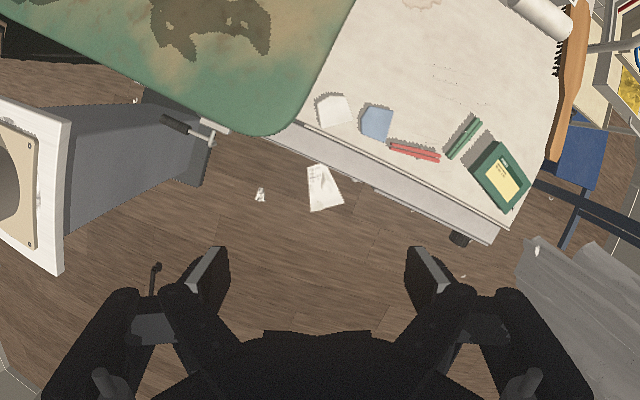

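Run:
```python
import cv2
a=cv2.imread("pics/scene0.png")
cv2.imwrite("pics/scenez.png",cv2.resize(a[160:260,260:400],None,fx=5.7,fy=5.7,interpolation=cv2.INTER_CUBIC))
```

```text
(no output)
```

View pics/scenez.png

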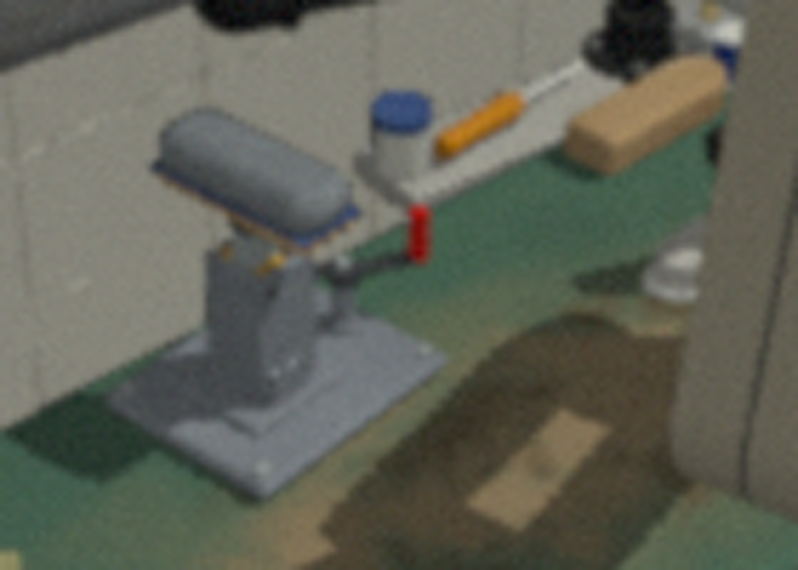

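```bash
cat > h.py <<'E'
import numpy as np,pickle,cv2
from scipy.spatial.transform import Rotation as R
def ray(s,u,v,fish=False):
    x=(u-s["cx"])/s["fx"]; y=(v-s["cy"])/s["fy"]
    if fish:
        t=np.hypot(x,y); d=np.array([np.sin(t)*x/t,-np.sin(t)*y/t,-np.cos(t)])
    else: d=np.array([x,-y,-1.])
    M=s["world_to_cam"]; A=M[:3,:3]
    return -A.T@M[:3,3], A.T@d
def at(s,u,v,z,fish=False):
    o,d=ray(s,u,v,fish); return o+d*(z-o[2])/d[2]
def proj(s,p,fish=False):
    M=s["world_to_cam"]; c=M[:3,:3]@np.asarray(p,float)+M[:3,3]; x,y,z=c[0],-c[1],-c[2]
    if fish:
        rr=np.hypot(x,y); t=np.arctan2(rr,z); return np.array([s["cx"]+s["fx"]*t*x/rr,s["cy"]+s["fy"]*t*y/rr])
    return np.array([s["cx"]+s["fx"]*x/z,s["cy"]+s["fy"]*y/z])
E
python3 - <<'E'
from h import *
s=pickle.load(open("pics/top0.pkl","rb"))
def Z(a,b,z): return at(s,200+a/4-.4,130+b/3.7-.4,z)
print("form",Z(453,199,200)); e1=Z(445,117,200);e2=Z(462,283,200);print(e1,e2,np.degrees(np.arctan2(*(e1-e2)[[1,0]])),np.linalg.norm(e1-e2))
print("knob",Z(627,223,101),"piv",Z(562,202,73))
for c in [(371,152),(570,133),(583,272),(386,291)]: print(Z(*c,12))
E
```

```text
form [605.43133461   9.48879591 200.        ]
[670.96420897  16.82888448 200.        ] [538.55267374   1.40397387 200.        ] 6.644562694943752 133.30694853918786
knob [ 595.74031579 -125.80206134  101.        ] piv [614.76601952 -75.36711617  73.        ]
[661.30103767  82.10454973  12.        ]
[681.87636132 -82.9223989   12.        ]
[557.10137014 -96.12415699  12.        ]
[536.62800365  66.7518778   12.        ]
```

```bash
cat >> h.py <<'E'
def rows(p,Rm,p2,R2,n):
    """n rows from (p,Rm) to p2,R2; prints rounded rows, returns reached pose"""
    p=np.array(p,float); out=[];dr=[]
    for i in range(n):
        o=np.round(Rm.inv().apply((np.array(p2)-p)/(n-i))/10,2)
        d=np.round((Rm.inv()*R2).as_rotvec(degrees=True)/(n-i),1)
        out.append(o.tolist()); dr.append(d.tolist())
        p=p+Rm.apply(o*10); Rm=Rm*R.from_rotvec(d,degrees=True)
    print("offset",out); print("dr",dr); return p,Rm
def down(yaw):  # tool x down, jaw axis at yaw deg from world x
    y=np.array([np.cos(np.radians(yaw)),np.sin(np.radians(yaw)),0]);x=np.array([0,0,-1.])
    return R.from_matrix(np.c_[x,y,np.cross(x,y)])
def cur(st): return R.from_euler("xyz",st["tcp_rot"],degrees=True)
E
python3 - <<'E'
from h import *
from bench import r
st=r.sense(); Rm=cur(st); print(Rm.as_matrix().round(3))
R0=down(0)
yaw0=np.degrees(np.arctan2(Rm.as_matrix()[1,1],Rm.as_matrix()[0,1]));print(yaw0)
p=np.array([203.954,-564.277,231.292]);Rm=down(yaw0)
# polar path
W=[(-70,480,300,3),(-35,430,330,5),(0,430,340,5),(1,560,340,3)]
yf=96.4 if yaw0>0 else -83.6
print(yf)
k=0;yy=yaw0;tot=16
for a,rad,z,n in W:
    k+=n
    q=[rad*np.cos(np.radians(a)),rad*np.sin(np.radians(a)),z]
    p,Rm=rows(p,Rm,q,down(yaw0+(yf-yaw0)*k/tot),n); print(p,Rm.as_euler("xyz",degrees=True))
s=pickle.load(open("pics/top0.pkl","rb"));print(at(s,480,205,300),at(s,445,170,500))
E
```

```text
[[-0.     0.34  -0.94 ]
 [ 0.001 -0.94  -0.34 ]
 [-1.    -0.001 -0.   ]]
-70.12896134554119
-83.6
offset [[-2.29, -4.0, -0.04], [-2.29, -4.0, 0.02], [-2.29, -4.0, 0.09]]
dr [[0.8, 0.0, 0.0], [0.9, 0.0, 0.0], [0.8, 0.0, 0.0]]
[ 164.14607928 -451.05889335  299.992     ] [162.62896135  90.           0.        ]
offset [[-0.6, -2.78, -4.81], [-0.6, -2.85, -4.77], [-0.6, -2.92, -4.73], [-0.6, -2.98, -4.68], [-0.6, -3.06, -4.64]]
dr [[0.8, 0.0, 0.0], [0.9, 0.0, 0.0], [0.8, 0.0, 0.0], [0.9, 0.0, 0.0], [0.8, 0.0, 0.0]]
[ 352.22146442 -246.64461497  329.992     ] [166.82896135  90.           0.        ]
offset [[-0.2, -4.45, -2.64], [-0.2, -4.48, -2.58], [-0.2, -4.53, -2.5], [-0.2, -4.56, -2.44], [-0.2, -4.6, -2.37]]
dr [[0.8, 0.0, 0.0], [0.9, 0.0, 0.0], [0.8, 0.0, 0.0], [0.9, 0.0, 0.0], [0.8, 0.0, 0.0]]
[4.29965672e+02 3.88576575e-02 3.39992000e+02] [171.02896135  90.           0.        ]
offset [[-0.0, 0.35, -4.33], [-0.0, 0.29, -4.33], [-0.0, 0.23, -4.34]]
dr [[0.9, 0.0, 0.0], [0.8, 0.0, 0.0], [0.9, 0.0, 0.0]]
[559.90213007   9.75308449 339.992     ] [173.62896135  90.           0.        ]
[ 547.58862425 -452.5879309   300.        ] [ 619.73054303 -307.32345907  500.        ]<sys>:0: UserWarning: Gimbal lock detected. Setting third angle to zero since it is not possible to uniquely determine all angles.
```

send_rows(offset=[[-2.29,-4.0,-0.04],[-2.29,-4.0,0.02],[-2.29,-4.0,0.09],[-0.6,-2.78,-4.81],[-0.6,-2.85,-4.77]], dr=[[0.8,0,0],[0.9,0,0],[0.8,0,0],[0.8,0,0],[0.9,0,0]], grip=[100,100,100,100,100])

```text
time: 0.78
tool_pos: [239.5, -368.2, 312.4]
tcp_rot: [114.8, 90.0, -49.7]
ft_force: [0.7, -0.4, -0.0]
finger_gap: 85.2
```

send_rows(offset=[[-0.6,-2.92,-4.73],[-0.6,-2.98,-4.68],[-0.6,-3.06,-4.64],[-0.2,-4.45,-2.64],[-0.2,-4.48,-2.58]], dr=[[0.8,0,0],[0.9,0,0],[0.8,0,0],[0.8,0,0],[0.9,0,0]], grip=[100,100,100,100,100])

```text
time: 1.4
tool_pos: [383.7, -146.3, 333.8]
tcp_rot: [-49.9, 90.0, 141.5]
ft_force: [-0.3, -0.1, 0.0]
finger_gap: 85.8
```

send_rows(offset=[[-0.2,-4.53,-2.5],[-0.2,-4.56,-2.44],[-0.2,-4.6,-2.37]], dr=[[0.8,0,0],[0.9,0,0],[0.8,0,0]], grip=[100,100,100])

```text
time: 1.78
tool_pos: [430.1, 1.7, 340.0]
tcp_rot: [136.0, 90.0, -35.0]
ft_force: [1.8, -0.0, 0.5]
finger_gap: 85.2
```

send_rows(offset=[[0,0.35,-4.33],[0,0.29,-4.33],[0,0.23,-4.34],[0,0,0]], dr=[[0.9,0,0],[0.8,0,0],[0.9,0,0],[0,0,0]], grip=[100,100,100,100])

```text
time: 2.28
tool_pos: [561.1, 10.0, 337.0]
tcp_rot: [-11.3, 89.7, 175.1]
ft_force: [-0.8, -0.3, 0.3]
finger_gap: 85.6
```

Run:
```python
from bench import r, snapshot
import cv2,pickle
print(r.sense())
for n in ["scene","wrist"]:
    s=snapshot(n); cv2.imwrite(f"pics/{n}1.png",s["pixels"][:,:,::-1]); pickle.dump(s,open(f"pics/{n}1.pkl","wb"))
```

```text
{'time': 2.275, 'joint_pos': array([-4.21283839e+00,  6.16467561e-01,  8.15317597e+01,  3.22856485e-03,
        9.81192920e+01,  7.93989242e+01]), 'qd': array([-0.42938258, -4.73576861,  2.64061238, -0.10992004,  1.6120017 ,
       -0.84290004]), 'joint_efforts': array([  0.20512214, -50.33779263, -52.75861144,   0.0820285 ,
        -0.56176163,   0.2496074 ]), 'tool_pos': array([561.14754545,  10.02460278, 336.96052057]), 'tcp_rot': array([-11.28603904,  89.73246167, 175.10264692]), 'ft_force': array([-0.84759903, -0.28053656,  0.28348529]), 'wrist_torque': array([-0.06376857,  0.07562502,  0.01809281]), 'finger_gap': 85.59388326071968}
```

View pics/wrist1.png

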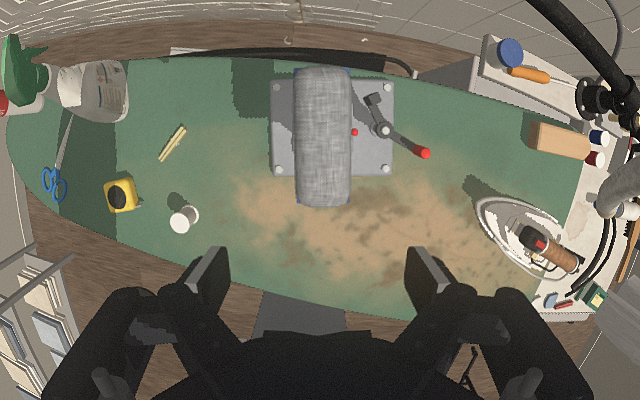

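View pics/scene1.png

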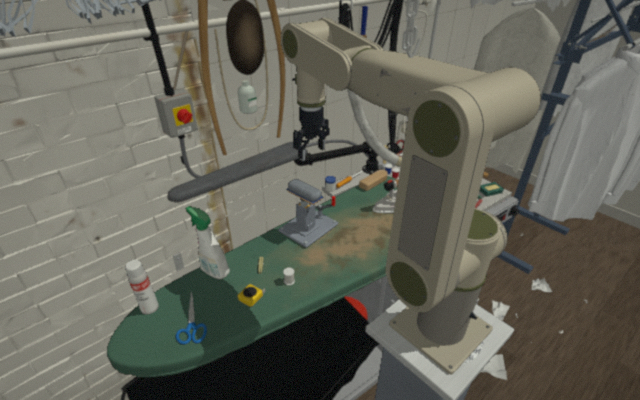

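Run:
```python
import cv2
a=cv2.imread("pics/wrist1.png")
cv2.imwrite("pics/wz.png",cv2.resize(a[60:220,250:450],None,fx=4,fy=3.7,interpolation=cv2.INTER_CUBIC))
from h import *
s=pickle.load(open("pics/wrist1.pkl","rb"))
f=lambda u,v,z:at(s,u,v,z,True).round(1)
for row in (100,130,160,185): print(f(295.5,row,188),f(351.5,row,188),(f(295.5,row,188)+f(351.5,row,188))/2)
print("ends",f(322,66,195),f(324,207,195),"piv",f(385,130.5,73),"knob",f(425,153.5,101))
for c in [(275,86),(388,85),(387,169),(279,169)]: print(f(*c,12))
```

```text
[637.8  38.6 188. ] [643.9 -13.2 188. ] [640.85  12.7  188.  ]
[609.5  35.6 188. ] [615.6 -16.8 188. ] [612.55   9.4  188.  ]
[580.9  32.8 188. ] [587.  -20.5 188. ] [583.95   6.15 188.  ]
[556.4  30.4 188. ] [562.5 -23.9 188. ] [559.45   3.25 188.  ]
ends [671.6  17.7 195. ] [539.4   0.6 195. ] piv [615.6 -74.9  73. ] knob [ 595.4 -125.8  101. ]
[661.3  84.3  12. ]
[683.8 -84.2  12. ]
[ 554.4 -101.    12. ]
[535.  66.  12.]
```

View pics/wz.png

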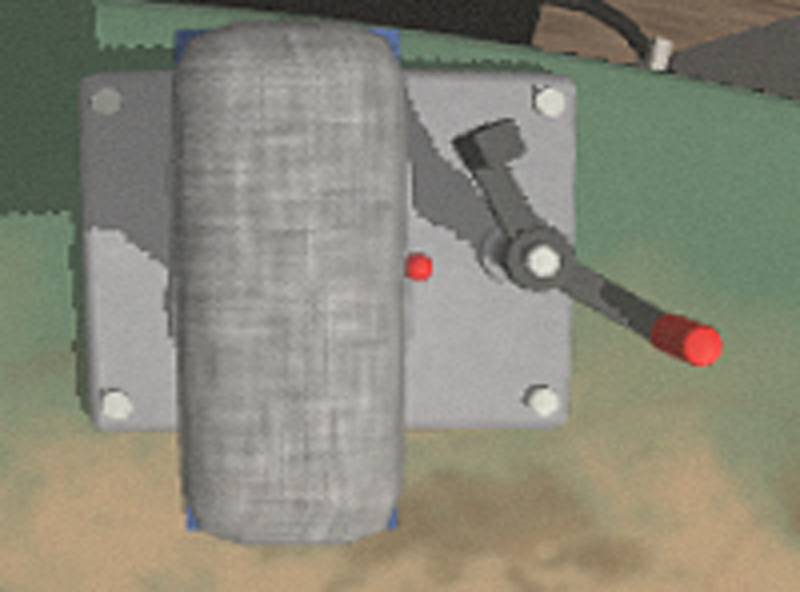

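Run:
```python
from h import *
from bench import r
Rm=down(-83.6);p=[559.9,9.75,340]
p,Rm=rows(p,Rm,[605.5,9,290],down(-83.5),2)
p,Rm=rows(p,Rm,[605.5,9,190],Rm,2);print(p)
print(cur(r.sense()).as_matrix().round(3))
```

```text
offset [[2.5, 0.29, -2.26], [2.5, 0.29, -2.26]]
dr [[-0.0, 0.0, 0.0], [-0.1, 0.0, 0.0]]
offset [[5.0, 0.0, -0.0], [5.0, 0.0, -0.0]]
dr [[0.0, 0.0, 0.0], [0.0, 0.0, 0.0]]
[605.46482975   9.0245418  190.        ]
[[-0.002  0.111 -0.994]
 [ 0.    -0.994 -0.111]
 [-1.    -0.     0.002]]
```

send_rows(offset=[[2.5,0.29,-2.26],[2.5,0.29,-2.26],[5,0,0],[5,0,0],[1,0,0]], dr=[[0,0,0],[0,0,0],[0,0,0],[0,0,0],[0,0,0]], grip=[100,100,100,100,100])

```text
time: 3.0
tool_pos: [602.3, 9.0, 176.7]
tcp_rot: [-10.4, 89.6, 176.0]
ft_force: [-0.5, -0.3, 0.1]
finger_gap: 85.5
```

send_rows(offset=[[1,0,0],[0.7,0,0],[0,0,0]], dr=[[0,0,0],[0,0,0],[0,0,0]], grip=[100,100,100])

```text
time: 3.38
tool_pos: [606.0, 9.0, 164.1]
tcp_rot: [169.9, 89.9, -3.7]
ft_force: [0.2, 0.5, 0.5]
finger_gap: 85.3
```

Run:
```python
from bench import r, snapshot
import cv2,pickle
for n in ["wrist","scene"]:
    s=snapshot(n); cv2.imwrite(f"pics/{n}2.png",s["pixels"][:,:,::-1]); pickle.dump(s,open(f"pics/{n}2.pkl","wb"))
    if n=="scene": cv2.imwrite("pics/scene2z.png",cv2.resize(s["pixels"][100:260,230:400,::-1],None,fx=3.6,fy=3.6,interpolation=cv2.INTER_CUBIC))
st=r.sense();print(st["tool_pos"],st["ft_force"])
```

```text
[606.15603552   8.95101677 164.29815261] [0.72567243 0.5219911  0.6278771 ]
```

View pics/wrist2.png

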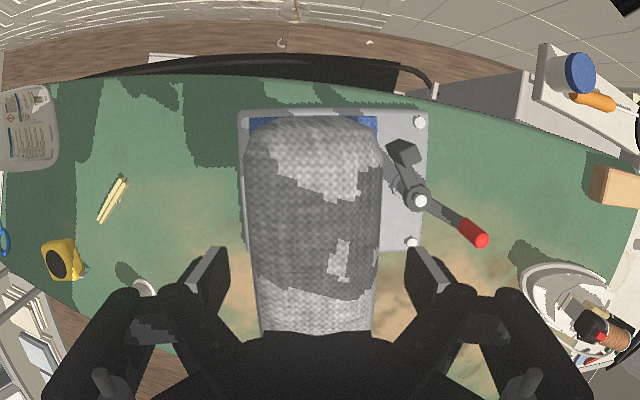

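View pics/scene2z.png

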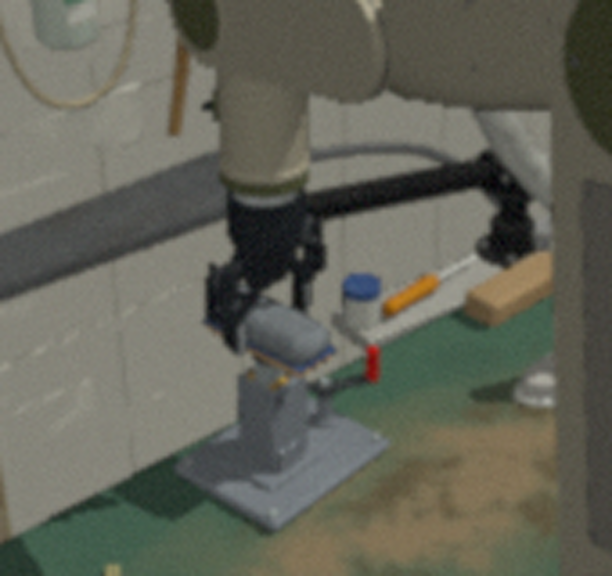

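send_rows(offset=[[0,0,0],[0,0,0],[0,0,0],[0,0,0]], dr=[[0,0,0],[0,0,0],[0,0,0],[0,0,0]], grip=[55,55,55,55], force=50)

```text
time: 3.98
tool_pos: [605.7, 9.8, 163.9]
tcp_rot: [-141.8, 89.9, 44.7]
ft_force: [-2.0, 4.3, 5.5]
finger_gap: 53.7
```

send_rows(offset=[[0,0,0],[0,0,0],[0,0,0],[0,0,0]], dr=[[0,0,0],[0,0,0],[0,0,0],[0,0,0]], grip=[45,45,45,45], force=50)

```text
time: 4.47
tool_pos: [605.7, 9.8, 163.9]
tcp_rot: [-144.4, 89.9, 42.0]
ft_force: [-1.3, 4.8, 4.8]
finger_gap: 53.6
```

send_rows(offset=[[-0.2,-0.08,0],[-0.2,0,0],[-0.2,0,0],[-0.2,0,0],[-0.2,0,0]], dr=[[0,0,0],[0,0,0],[0,0,0],[0,0,0],[0,0,0]], grip=[45,45,45,45,45])

```text
time: 5.1
tool_pos: [605.4, 9.9, 171.3]
tcp_rot: [-28.9, 90.0, 157.5]
ft_force: [9.2, 3.0, -14.3]
finger_gap: 53.4
```

send_rows(offset=[[-0.1,0,0],[-0.1,0,0]], dr=[[0,0,0],[0,0,0]], grip=[45,45])

```text
time: 5.35
tool_pos: [605.4, 9.9, 172.9]
tcp_rot: [-25.9, 90.0, 160.5]
ft_force: [9.6, 1.7, -14.5]
finger_gap: 53.6
```

send_rows(offset=[[0,0,-0.05],[-0.1,0,0]], dr=[[0,0,0],[0,0,0]], grip=[45,45])

```text
time: 5.6
tool_pos: [605.4, 9.9, 173.6]
tcp_rot: [-12.6, 89.9, 173.8]
ft_force: [8.3, 3.4, -14.2]
finger_gap: 53.0
```

send_rows(offset=[[-0.1,0,-0.05]], dr=[[0,0,0]], grip=[45])

```text
time: 5.72
tool_pos: [605.5, 9.9, 174.3]
tcp_rot: [-9.0, 89.8, 177.4]
ft_force: [3.8, 1.6, -15.0]
finger_gap: 53.5
```

Run:
```python
from bench import r
st=r.sense()
for k in("ft_force","wrist_torque","tool_pos"):print(k,st[k])
from h import *
print(cur(st).as_matrix().round(4))
```

```text
ft_force [  3.8304781    1.60601648 -15.04088658]
wrist_torque [-0.28137448 -1.08865475  0.35121143]
tool_pos [605.46395007   9.92047655 174.31189605]
[[-3.100e-03  1.111e-01 -9.938e-01]
 [ 1.000e-04 -9.938e-01 -1.111e-01]
 [-1.000e+00 -5.000e-04  3.100e-03]]
```

send_rows(offset=[[-0.1,0,0]], dr=[[0,0,0]], grip=[45])

```text
time: 5.85
tool_pos: [605.4, 9.9, 175.1]
tcp_rot: [-9.2, 89.8, 177.2]
ft_force: [6.3, 2.5, -16.4]
finger_gap: 53.8
```

send_rows(offset=[[-0.1,0,0]], dr=[[0,0,0]], grip=[45])

```text
time: 5.98
tool_pos: [605.4, 9.9, 175.9]
tcp_rot: [-10.0, 89.8, 176.4]
ft_force: [6.8, 2.6, -17.1]
finger_gap: 53.7
```

send_rows(offset=[[-0.1,0,0]], dr=[[0,0,0]], grip=[45])

```text
time: 6.1
tool_pos: [605.4, 10.0, 176.8]
tcp_rot: [-10.3, 89.8, 176.0]
ft_force: [6.5, 1.3, -17.1]
finger_gap: 53.6
```

send_rows(offset=[[-0.1,0,0]], dr=[[0,0,0]], grip=[45])

```text
time: 6.22
tool_pos: [605.5, 9.9, 178.4]
tcp_rot: [-9.2, 89.8, 177.2]
ft_force: [4.0, 2.5, -10.5]
finger_gap: 53.3
```

send_rows(offset=[[-0.1,0,0]], dr=[[0,0,0]], grip=[45])

```text
time: 6.35
tool_pos: [605.6, 10.0, 180.6]
tcp_rot: [-9.6, 89.9, 176.8]
ft_force: [0.4, 1.7, -6.5]
finger_gap: 53.4
```

send_rows(offset=[[-0.1,0,0]], dr=[[0,0,0]], grip=[45])

```text
time: 6.48
tool_pos: [605.6, 9.9, 182.7]
tcp_rot: [-6.8, 89.9, 179.6]
ft_force: [-2.1, 0.7, -6.0]
finger_gap: 53.8
```

send_rows(offset=[[-0.1,0,0],[-0.1,0,0]], dr=[[0,0,0],[0,0,0]], grip=[45,45])

```text
time: 6.72
tool_pos: [605.7, 9.9, 184.7]
tcp_rot: [-9.7, 89.9, 176.6]
ft_force: [-3.3, 2.0, -9.7]
finger_gap: 53.6
```

send_rows(offset=[[-0.1,0,0],[-0.1,0,0]], dr=[[0,0,0],[0,0,0]], grip=[45,45])

```text
time: 6.98
tool_pos: [605.7, 9.9, 185.9]
tcp_rot: [-9.7, 89.9, 176.7]
ft_force: [-2.4, 2.2, -13.6]
finger_gap: 53.3
```

send_rows(offset=[[-0.1,0,0],[-0.1,0,0]], dr=[[0,0,0],[0,0,0]], grip=[45,45])

```text
time: 7.22
tool_pos: [605.7, 9.9, 188.2]
tcp_rot: [-10.0, 89.9, 176.4]
ft_force: [-4.0, 1.8, -14.8]
finger_gap: 53.7
```

send_rows(offset=[[-0.1,0,0],[-0.1,0,0]], dr=[[0,0,0],[0,0,0]], grip=[45,45])

```text
time: 7.48
tool_pos: [605.7, 10.0, 190.3]
tcp_rot: [-8.8, 89.9, 177.6]
ft_force: [-3.4, 0.5, -17.4]
finger_gap: 53.4
```

send_rows(offset=[[-0.1,0,0]], dr=[[0,0,0]], grip=[45])

```text
time: 7.6
tool_pos: [605.7, 9.9, 191.2]
tcp_rot: [-8.7, 89.9, 177.6]
ft_force: [-4.7, 1.7, -18.8]
finger_gap: 53.5
```

send_rows(offset=[[-0.1,0,0]], dr=[[0,0,0]], grip=[45])

```text
time: 7.72
tool_pos: [605.8, 9.9, 192.5]
tcp_rot: [-10.6, 89.9, 175.8]
ft_force: [-7.3, 1.1, -13.4]
finger_gap: 53.7
```

send_rows(offset=[[-0.1,0,0]], dr=[[0,0,0]], grip=[45])

```text
time: 7.85
tool_pos: [605.9, 10.0, 194.4]
tcp_rot: [-8.9, 89.9, 177.4]
ft_force: [-10.2, 1.3, -7.8]
finger_gap: 53.6
```

send_rows(offset=[[-0.1,0,0]], dr=[[0,0,0]], grip=[45])

```text
time: 7.98
tool_pos: [605.9, 9.9, 196.2]
tcp_rot: [-7.3, 90.0, 179.1]
ft_force: [-12.8, 1.8, -4.1]
finger_gap: 53.0
```

send_rows(offset=[[-0.1,0,0.05],[-0.1,0,0.03]], dr=[[0,0,0],[0,0,0]], grip=[45,45])

```text
time: 8.22
tool_pos: [605.8, 9.9, 199.0]
tcp_rot: [176.9, 89.9, 3.2]
ft_force: [-7.3, 2.0, -6.3]
finger_gap: 53.4
```

send_rows(offset=[[-0.1,0,0],[-0.1,0,0]], dr=[[0,0,0],[0,0,0]], grip=[45,45])

```text
time: 8.48
tool_pos: [605.8, 9.9, 200.0]
tcp_rot: [-179.3, 89.9, 7.1]
ft_force: [-4.5, 1.3, -12.8]
finger_gap: 53.3
```

send_rows(offset=[[-0.1,0,0],[-0.1,0,0]], dr=[[0,0,0],[0,0,0]], grip=[45,45])

```text
time: 8.72
tool_pos: [605.7, 9.9, 201.5]
tcp_rot: [-172.2, 90.0, 14.2]
ft_force: [-4.1, 2.4, -14.3]
finger_gap: 53.7
```

send_rows(offset=[[-0.1,0,0],[-0.1,0,0]], dr=[[0,0,0],[0,0,0]], grip=[45,45])

```text
time: 8.98
tool_pos: [605.7, 9.9, 203.0]
tcp_rot: [-157.5, 90.0, 28.9]
ft_force: [-2.3, 2.6, -15.1]
finger_gap: 53.6
```

send_rows(offset=[[-0.1,0,0]], dr=[[0,0,0]], grip=[45])

```text
time: 9.1
tool_pos: [605.7, 9.9, 203.9]
tcp_rot: [-126.4, 90.0, 59.9]
ft_force: [-2.2, 3.4, -16.6]
finger_gap: 53.4
```

send_rows(offset=[[-0.1,0,0]], dr=[[0,0,0]], grip=[45])

```text
time: 9.22
tool_pos: [605.7, 9.9, 204.8]
tcp_rot: [-126.6, 90.0, 59.8]
ft_force: [-0.8, 3.5, -17.3]
finger_gap: 53.5
```

send_rows(offset=[[-0.1,0,0]], dr=[[0,0,0]], grip=[45])

```text
time: 9.35
tool_pos: [605.6, 9.9, 205.7]
tcp_rot: [-77.5, 90.0, 108.9]
ft_force: [-0.6, 2.7, -17.8]
finger_gap: 53.5
```

send_rows(offset=[[-0.1,0,0]], dr=[[0,0,0]], grip=[45])

```text
time: 9.48
tool_pos: [605.6, 9.9, 206.8]
tcp_rot: [-74.1, 90.0, 112.3]
ft_force: [-0.0, 3.3, -17.0]
finger_gap: 53.8
```

send_rows(offset=[[-0.1,0,0]], dr=[[0,0,0]], grip=[45])

```text
time: 9.6
tool_pos: [605.7, 9.9, 208.7]
tcp_rot: [-173.8, 90.0, 12.6]
ft_force: [-3.6, 2.6, -11.0]
finger_gap: 53.2
```

send_rows(offset=[[-0.05,0,0]], dr=[[0,0,0]], grip=[45])

```text
time: 9.72
tool_pos: [605.8, 9.9, 210.0]
tcp_rot: [176.7, 89.9, 3.1]
ft_force: [-5.8, 3.6, -8.3]
finger_gap: 53.2
```

send_rows(offset=[[-0.05,0,0]], dr=[[0,0,0]], grip=[45])

```text
time: 9.85
tool_pos: [605.8, 9.9, 211.0]
tcp_rot: [175.2, 89.9, 1.6]
ft_force: [-6.8, 4.3, -4.5]
finger_gap: 53.2
```

send_rows(offset=[[-0.05,0,0]], dr=[[0,0,0]], grip=[45])

```text
time: 9.98
tool_pos: [605.8, 9.9, 211.8]
tcp_rot: [171.1, 89.9, -2.5]
ft_force: [-7.1, 3.3, -6.2]
finger_gap: 53.5
```

send_rows(offset=[[0,0,0]], dr=[[0,0,0]], grip=[45])

```text
time: 10.1
tool_pos: [605.8, 9.9, 211.8]
tcp_rot: [172.7, 89.9, -0.9]
ft_force: [-7.8, 3.3, -4.8]
finger_gap: 53.2
```

send_rows(offset=[[0.1,0,0.04]], dr=[[0,0,0]], grip=[45])

```text
time: 10.22
tool_pos: [605.8, 9.9, 211.0]
tcp_rot: [173.7, 89.9, 0.1]
ft_force: [-4.8, 3.7, -4.8]
finger_gap: 53.5
```

send_rows(offset=[[0.1,0,0]], dr=[[0,0,0]], grip=[45])

```text
time: 10.35
tool_pos: [605.9, 9.9, 210.7]
tcp_rot: [173.3, 89.8, -0.3]
ft_force: [-9.0, 4.3, 2.1]
finger_gap: 53.8
```

send_rows(offset=[[0.05,0,0]], dr=[[0,0,0]], grip=[45])

```text
time: 10.48
tool_pos: [605.9, 9.9, 210.6]
tcp_rot: [172.4, 89.8, -1.2]
ft_force: [-9.5, 4.4, 2.9]
finger_gap: 53.3
```

send_rows(offset=[[0.05,0,0]], dr=[[0,0,0]], grip=[45])

```text
time: 10.6
tool_pos: [605.9, 9.9, 210.5]
tcp_rot: [173.0, 89.8, -0.6]
ft_force: [-10.8, 4.0, 3.9]
finger_gap: 53.6
```

send_rows(offset=[[0.1,0,0.05]], dr=[[0,0,0]], grip=[45])

```text
time: 10.72
tool_pos: [605.9, 9.9, 210.0]
tcp_rot: [173.7, 89.7, 0.1]
ft_force: [-7.6, 4.6, 6.1]
finger_gap: 53.4
```

send_rows(offset=[[0.1,0,0.03]], dr=[[0,0,0]], grip=[45])

```text
time: 10.85
tool_pos: [605.9, 9.8, 209.5]
tcp_rot: [173.2, 89.7, -0.4]
ft_force: [-8.0, 4.0, 7.3]
finger_gap: 53.4
```

send_rows(offset=[[0.1,0,0]], dr=[[0,0,0]], grip=[45])

```text
time: 10.98
tool_pos: [606.0, 9.9, 208.9]
tcp_rot: [173.1, 89.7, -0.6]
ft_force: [-9.9, 4.6, 10.5]
finger_gap: 53.7
```

send_rows(offset=[[0.1,0,0]], dr=[[0,0,0]], grip=[45])

```text
time: 11.1
tool_pos: [606.0, 9.9, 208.3]
tcp_rot: [173.1, 89.6, -0.5]
ft_force: [-11.6, 4.8, 11.9]
finger_gap: 53.2
```

send_rows(offset=[[0.1,-0.03,0.06]], dr=[[0,0,0]], grip=[45])

```text
time: 11.22
tool_pos: [606.0, 9.9, 207.9]
tcp_rot: [170.8, 89.6, -2.8]
ft_force: [-7.9, 2.1, 13.8]
finger_gap: 53.3
```

send_rows(offset=[[0.1,0,0.05]], dr=[[0,0,0]], grip=[45])

```text
time: 11.35
tool_pos: [606.0, 9.9, 207.4]
tcp_rot: [171.7, 89.5, -1.9]
ft_force: [-6.9, 4.1, 15.6]
finger_gap: 53.6
```

send_rows(offset=[[0.05,0,0.03]], dr=[[0,0,0]], grip=[45])

```text
time: 11.48
tool_pos: [606.1, 9.9, 207.4]
tcp_rot: [172.6, 89.4, -1.0]
ft_force: [-7.3, 3.9, 15.2]
finger_gap: 53.3
```

send_rows(offset=[[0,0,0],[0,0,0],[0,0,0],[0,0,0],[0,0,0]], dr=[[0,0,0],[0,0,0],[0,0,0],[0,0,0],[0,0,0]], grip=[45,45,45,45,45])

```text
time: 12.1
tool_pos: [606.1, 9.9, 207.4]
tcp_rot: [172.7, 89.4, -0.9]
ft_force: [-7.6, 4.0, 14.7]
finger_gap: 53.8
```

send_rows(offset=[[-0.2,0,-0.04],[-0.2,0,-0.04],[-0.2,0,-0.04],[0,0,0]], dr=[[0,0,0],[0,0,0],[0,0,0],[0,0,0]], grip=[45,45,45,45])

```text
time: 12.6
tool_pos: [605.9, 9.9, 210.6]
tcp_rot: [171.9, 89.6, -1.7]
ft_force: [-6.9, 3.6, 3.1]
finger_gap: 53.2
```

send_rows(offset=[[0,0,0],[0,0,0],[0,0,0],[0,0,0]], dr=[[0,0,0],[0,0,0],[0,0,0],[0,0,0]], grip=[75,100,100,100])

```text
time: 13.1
tool_pos: [604.4, 9.8, 206.3]
tcp_rot: [159.6, 90.0, -14.0]
ft_force: [-0.4, 0.5, 0.4]
finger_gap: 84.8
```

Run:
```python
from bench import r, snapshot
import cv2,pickle
for n in ["wrist","scene"]:
    s=snapshot(n); cv2.imwrite(f"pics/{n}3.png",s["pixels"][:,:,::-1]); pickle.dump(s,open(f"pics/{n}3.pkl","wb"))
    if n=="scene": cv2.imwrite("pics/scene3z.png",cv2.resize(s["pixels"][100:260,230:400,::-1],None,fx=3.6,fy=3.6,interpolation=cv2.INTER_CUBIC))
st=r.sense();print(st["tool_pos"],st["ft_force"],st["finger_gap"])
```

```text
[604.20492464   9.87929019 205.98010253] [0.58433263 0.1947315  0.22039675] 85.62600793357723
```

View pics/scene3z.png

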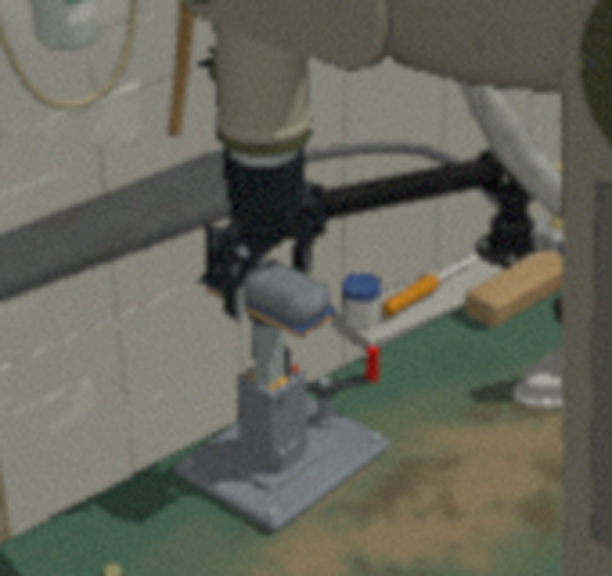

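View pics/wrist3.png

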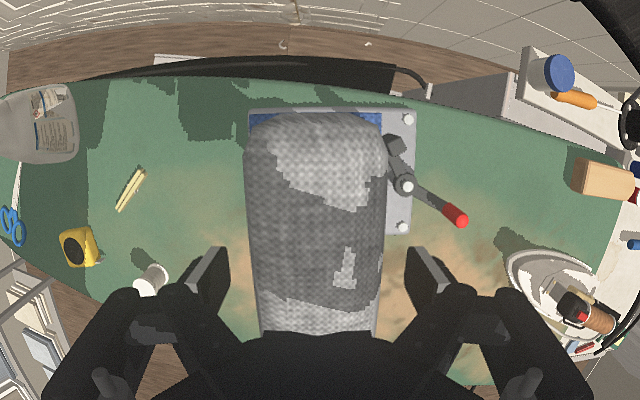

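Run:
```python
from h import *
from bench import r
a=pickle.load(open("pics/top0.pkl","rb"));b=pickle.load(open("pics/scene0.pkl","rb"))
def tri(u1,v1,u2,v2):
    o1,d1=ray(a,u1,v1);o2,d2=ray(b,u2,v2)
    t=np.linalg.lstsq(np.c_[d1,-d2],o2-o1,rcond=None)[0];return o1+d1*t[0],o2+d2*t[1]
print(tri(392,98,302,155)); print(tri(487,140,375,152))
s=pickle.load(open("pics/wrist3.pkl","rb"));print("knob",at(s,462,219,101,True),"piv",at(s,407,187,73,True))
st=r.sense();Rm=cur(st);print(Rm.as_matrix().round(3),st["tool_pos"])
p=st["tool_pos"]
p,Rm=rows(p,Rm,[604,9.9,345],Rm,3)
p,Rm=rows(p,Rm,[555,-124,345],down(-83.6),3)
p,Rm=rows(p,Rm,[555,-124,120],Rm,5);print(p)
```

```text
(array([ 882.97461904, -229.82908907,  126.53743098]), array([ 894.40672949, -216.54966113,  127.6402461 ]))
(array([ 765.84794627, -542.05786389,   77.9819138 ]), array([ 756.75314459, -550.23423866,   79.05297777]))
knob [ 598.09587822 -125.56809902  101.        ] piv [615.50714567 -74.83862034  73.        ]
[[ 0.     0.111 -0.994]
 [-0.    -0.994 -0.111]
 [-1.     0.    -0.   ]] [604.20492464   9.87929019 205.98010253]
offset [[-4.63, -0.0, 0.01], [-4.64, -0.0, 0.0], [-4.63, -0.0, 0.01]]
dr [[0.0, 0.0, 0.0], [0.0, 0.0, 0.0], [0.0, 0.0, 0.0]]
offset [[-0.0, 4.25, 2.12], [-0.0, 4.26, 2.12], [-0.0, 4.25, 2.11]]
dr [[-0.0, -0.0, -0.0], [-0.0, -0.0, -0.0], [-0.0, -0.0, -0.0]]
offset [[4.5, -0.0, 0.0], [4.5, -0.0, 0.0], [4.5, -0.0, 0.0], [4.5, -0.0, 0.0], [4.5, -0.0, 0.0]]
dr [[0.0, 0.0, 0.0], [0.0, 0.0, 0.0], [0.0, 0.0, 0.0], [0.0, 0.0, 0.0], [0.0, 0.0, 0.0]]
[ 555.04269721 -123.99705914  119.98214625]
```

send_rows(offset=[[-2,0,0],[-4.5,0,0],[-4.5,0,0],[-3,0,0]], dr=[[0,0,0],[0,0,0],[0,0,0],[0,0,0]], grip=[100,100,100,100])

```text
time: 13.7
tool_pos: [604.8, 9.9, 350.7]
tcp_rot: [169.3, 89.7, -4.3]
ft_force: [1.2, -0.9, 0.7]
finger_gap: 85.1
```

send_rows(offset=[[0,4.25,2.12],[0,4.25,2.12],[0,4.25,2.12],[0,0,0],[0,0,0]], dr=[[0,0,0],[0,0,0],[0,0,0],[0,0,0],[0,0,0]], grip=[0,0,0,0,0])

```text
time: 14.32
tool_pos: [555.3, -123.7, 347.2]
tcp_rot: [175.1, 89.9, 1.4]
ft_force: [-0.2, 0.5, 0.8]
finger_gap: -0.2
```

Run:
```python
from bench import r, snapshot
import cv2,pickle
from h import *
for n in ["wrist"]:
    s=snapshot(n); cv2.imwrite(f"pics/{n}4.png",s["pixels"][:,:,::-1]); pickle.dump(s,open(f"pics/{n}4.pkl","wb"))
st=r.sense();print(st["tool_pos"],st["ft_force"],st["finger_gap"],cur(st).as_matrix().round(3))
print(proj(s,[595.5,-125.8,101],True),proj(s,[615,-75,73],True))
```

```text
[ 555.45990861 -123.16299926  346.91422848] [0.40095901 0.66945734 0.02985525] -0.15365923323800496 [[ 0.001  0.111 -0.994]
 [ 0.    -0.994 -0.111]
 [-1.     0.    -0.001]]
[321.97474668 136.0009871 ] [285.48363802 116.18248383]
```

View pics/wrist4.png

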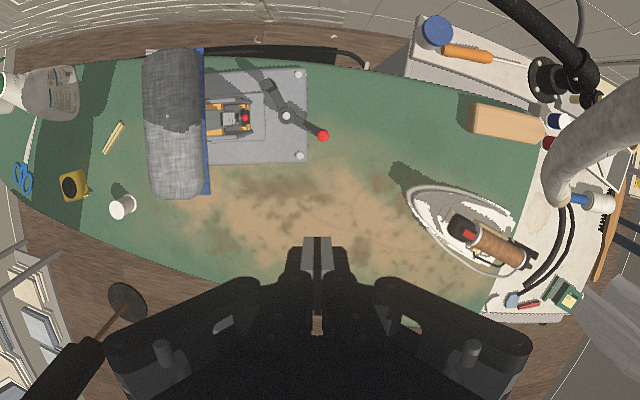

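send_rows(offset=[[5,0.9,0],[5,0,0],[5,0,0],[5,0,0],[4,0,0]], dr=[[0,0,0],[0,0,0],[0,0,0],[0,0,0],[0,0,0]], grip=[0,0,0,0,0])

```text
time: 15.0
tool_pos: [555.9, -131.0, 103.9]
tcp_rot: [-36.0, 89.9, 150.4]
ft_force: [1.0, -1.1, 0.4]
finger_gap: -0.0
```

send_rows(offset=[[2.2,0,0],[0.7,0,0],[0,0,0]], dr=[[0,0,0],[0,0,0],[0,0,0]], grip=[0,0,0])

```text
time: 15.38
tool_pos: [556.6, -132.1, 77.4]
tcp_rot: [-161.9, 90.0, 24.5]
ft_force: [0.0, 0.4, 0.1]
finger_gap: -0.3
```

Run:
```python
from bench import r, snapshot
import cv2,pickle
from h import *
for n in ["wrist","scene"]:
    s=snapshot(n); cv2.imwrite(f"pics/{n}5.png",s["pixels"][:,:,::-1]); pickle.dump(s,open(f"pics/{n}5.pkl","wb"))
    if n=="scene": cv2.imwrite("pics/scene5z.png",cv2.resize(s["pixels"][100:260,230:400,::-1],None,fx=3.6,fy=3.6,interpolation=cv2.INTER_CUBIC))
st=r.sense();print(st["tool_pos"],st["ft_force"])
```

```text
[ 557.31057163 -132.71505861   78.61311959] [-0.21253059 -0.49173188  0.10672849]
```

View pics/wrist5.png

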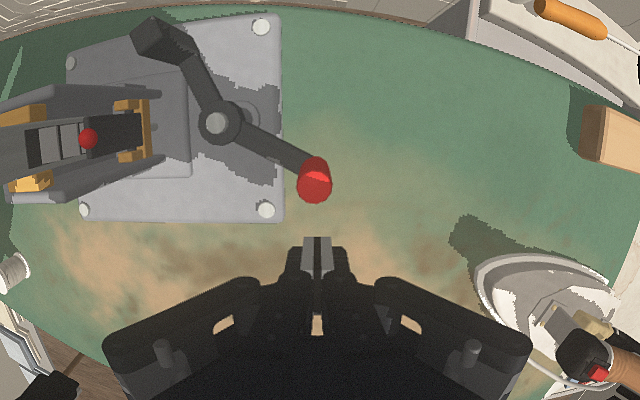

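View pics/scene5z.png

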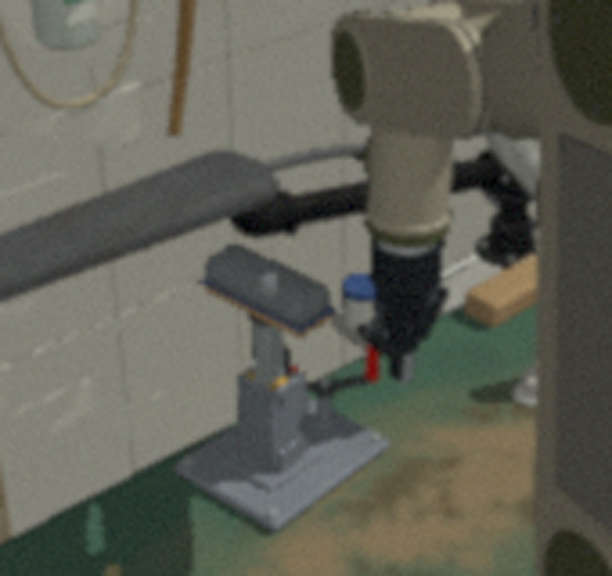

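send_rows(offset=[[0,0,-0.8],[0,0,-0.5],[0,0,-0.3],[0,0,-0.3]], dr=[[0,0,0],[0,0,0],[0,0,0],[0,0,0]], grip=[0,0,0,0])

```text
time: 15.98
tool_pos: [575.2, -130.7, 77.0]
tcp_rot: [-15.5, 90.0, 170.9]
ft_force: [0.5, 0.3, -0.3]
finger_gap: -0.1
```

send_rows(offset=[[0,0,-0.3],[0,0,-0.3],[0,0,-0.3]], dr=[[0,0,0],[0,0,0],[0,0,0]], grip=[0,0,0])

```text
time: 16.35
tool_pos: [583.6, -129.9, 76.7]
tcp_rot: [2.6, 89.9, -171.0]
ft_force: [-1.5, -1.6, 1.2]
finger_gap: -0.2
```

send_rows(offset=[[0,0,-0.3],[0,0,-0.3],[0,0,-0.3]], dr=[[0,0,0],[0,0,0],[0,0,0]], grip=[0,0,0])

```text
time: 16.73
tool_pos: [593.2, -128.5, 77.1]
tcp_rot: [-171.5, 90.0, 14.9]
ft_force: [-1.9, -1.7, 0.2]
finger_gap: -0.2
```

send_rows(offset=[[0,0,-0.3],[0,0,-0.3],[0,0,-0.3]], dr=[[0,0,0],[0,0,0],[0,0,0]], grip=[0,0,0])

```text
time: 17.1
tool_pos: [602.1, -127.6, 77.0]
tcp_rot: [-179.9, 90.0, 6.5]
ft_force: [-1.3, -1.6, 0.3]
finger_gap: 0.0
```

send_rows(offset=[[0,0,-0.3],[0,0,-0.3],[0,0,-0.3],[0,0,-0.3]], dr=[[0,0,0],[0,0,0],[0,0,0],[0,0,0]], grip=[0,0,0,0])

```text
time: 17.6
tool_pos: [613.9, -126.2, 77.0]
tcp_rot: [-91.3, 90.0, 95.0]
ft_force: [-0.6, 0.8, -0.3]
finger_gap: 0.2
```

send_rows(offset=[[0,0,-0.3],[0,0,-0.3],[0,0,-0.2]], dr=[[0,0,0],[0,0,0],[0,0,0]], grip=[0,0,0])

```text
time: 17.98
tool_pos: [621.8, -125.1, 76.9]
tcp_rot: [-55.9, 90.0, 130.5]
ft_force: [-2.3, 0.4, -0.9]
finger_gap: 0.2
```

send_rows(offset=[[0,0,-0.2],[0,0,-0.2]], dr=[[0,0,0],[0,0,0]], grip=[0,0])

```text
time: 18.23
tool_pos: [625.6, -124.9, 76.8]
tcp_rot: [-26.8, 90.0, 159.6]
ft_force: [-2.7, 1.0, -0.0]
finger_gap: -0.2
```

send_rows(offset=[[0,0,-0.2],[0,0,-0.1]], dr=[[0,0,0],[0,0,0]], grip=[0,0])

```text
time: 18.48
tool_pos: [628.8, -124.6, 77.0]
tcp_rot: [-117.7, 90.0, 68.7]
ft_force: [-2.6, 1.2, -0.9]
finger_gap: 0.0
```

send_rows(offset=[[0,0,-0.15]], dr=[[0,0,0]], grip=[0])

```text
time: 18.6
tool_pos: [630.2, -124.5, 77.0]
tcp_rot: [-29.1, 90.0, 157.2]
ft_force: [-1.5, 1.2, -0.4]
finger_gap: -0.1
```

send_rows(offset=[[0,0,-0.15]], dr=[[0,0,0]], grip=[0])

```text
time: 18.73
tool_pos: [631.7, -124.3, 77.0]
tcp_rot: [-64.3, 90.0, 122.1]
ft_force: [-1.7, 1.2, 1.0]
finger_gap: -0.2
```

send_rows(offset=[[0,0,-0.1]], dr=[[0,0,0]], grip=[0])

```text
time: 18.85
tool_pos: [632.7, -124.2, 77.0]
tcp_rot: [-28.2, 90.0, 158.1]
ft_force: [-2.2, 1.1, 0.4]
finger_gap: 0.1
```

send_rows(offset=[[0,0,-0.1]], dr=[[0,0,0]], grip=[0])

```text
time: 18.98
tool_pos: [633.7, -124.1, 77.0]
tcp_rot: [-58.7, 90.0, 127.7]
ft_force: [-2.6, 2.3, 0.9]
finger_gap: -0.0
```

send_rows(offset=[[0,0,-0.1]], dr=[[0,0,0]], grip=[0])

```text
time: 19.1
tool_pos: [634.6, -124.0, 77.0]
tcp_rot: [-38.7, 90.0, 147.7]
ft_force: [-1.8, 1.1, 1.1]
finger_gap: 0.1
```

Run:
```python
from bench import r, snapshot
import cv2,pickle
from h import *
for n in ["wrist"]:
    s=snapshot(n); cv2.imwrite(f"pics/{n}6.png",s["pixels"][:,:,::-1]); pickle.dump(s,open(f"pics/{n}6.pkl","wb"))
st=r.sense();print(st["tool_pos"],st["ft_force"])
```

```text
[ 634.73827296 -123.92931763   77.00803064] [-1.98338324  1.18934465 -0.06083482]
```

View pics/wrist6.png

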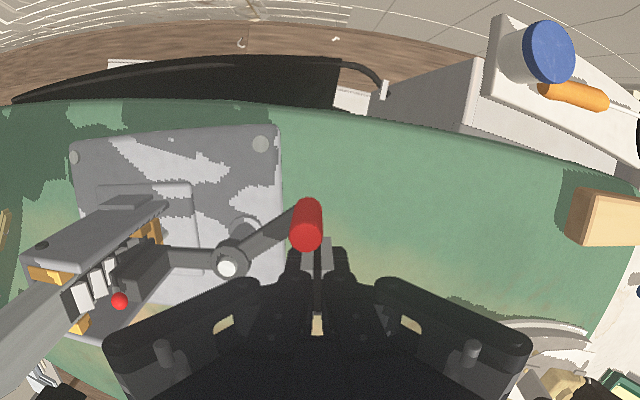

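Lever near closed (knob at 307,235; lug swung up to the pawl); pushing on until the stop is felt.

send_rows(offset=[[0,0,-0.1]], dr=[[0,0,0]], grip=[0])

```text
time: 19.27
tool_pos: [635.3, -123.8, 76.9]
tcp_rot: [-16.6, 90.0, 169.7]
ft_force: [-6.5, 1.0, 2.1]
finger_gap: 0.0
```

send_rows(offset=[[0,0,-0.1]], dr=[[0,0,0]], grip=[0])

```text
time: 19.4
tool_pos: [635.5, -123.8, 76.8]
tcp_rot: [-8.6, 89.8, 177.8]
ft_force: [-10.4, 1.4, 4.5]
finger_gap: 0.1
```

send_rows(offset=[[0,0,-0.1]], dr=[[0,0,0]], grip=[0])

```text
time: 19.52
tool_pos: [635.6, -123.8, 76.7]
tcp_rot: [-8.0, 89.7, 178.3]
ft_force: [-15.3, 0.2, 7.7]
finger_gap: 0.2
```

send_rows(offset=[[0,0,-0.1]], dr=[[0,0,0]], grip=[0])

```text
time: 19.65
tool_pos: [635.8, -123.8, 76.6]
tcp_rot: [-8.1, 89.6, 178.3]
ft_force: [-19.7, 0.8, 11.0]
finger_gap: 0.1
```

send_rows(offset=[[0,0,0.4],[0,0,1],[0,0,2],[0,0,2]], dr=[[0,0,0],[0,0,0],[0,0,0],[0,0,0]], grip=[0,0,0,0])

```text
time: 20.15
tool_pos: [584.5, -129.8, 77.2]
tcp_rot: [152.8, 89.9, -20.8]
ft_force: [-0.9, 0.0, -0.3]
finger_gap: -0.3
```

send_rows(offset=[[-4,0,2],[-5,0,0],[-5,0,0],[-3,0,0],[0,0,0]], dr=[[0,0,0],[0,0,0],[0,0,0],[0,0,0],[0,0,0]], grip=[0,0,0,0,0])

```text
time: 20.78
tool_pos: [566.8, -132.5, 251.1]
tcp_rot: [154.9, 89.6, -18.7]
ft_force: [0.4, 0.3, -0.7]
finger_gap: 0.0
```

Run:
```python
from bench import r, snapshot
import cv2,pickle
from h import *
for n in ["wrist","scene","top"]:
    s=snapshot(n); cv2.imwrite(f"pics/{n}7.png",s["pixels"][:,:,::-1]); pickle.dump(s,open(f"pics/{n}7.pkl","wb"))
    if n=="scene": cv2.imwrite("pics/scene7z.png",cv2.resize(s["pixels"][100:260,230:400,::-1],None,fx=3.6,fy=3.6,interpolation=cv2.INTER_CUBIC))
    if n=="wrist":
        for a in(1.0,1.2):
            x=np.array([-.113,.9936]);y=np.array([-.9936,-.113]);t=np.arctan2(31,-45)+a
            k=np.array([615.2,-75.1])+54.6*(x*np.cos(t)+y*np.sin(t)); print(a,k,proj(s,[*k,101],True))
st=r.sense();print(st["time"],st["tool_pos"],st["ft_force"])
```

```text
1.0 [ 641.85515632 -122.75178207] [314.73728095 106.54523582]
1.2 [ 650.79077549 -116.50635691] [309.14557827  96.47919051]
20.925 [ 564.43765934 -131.68236465  245.65094856] [ 0.30953097  0.06793769 -0.74686988]
```

View pics/wrist7.png

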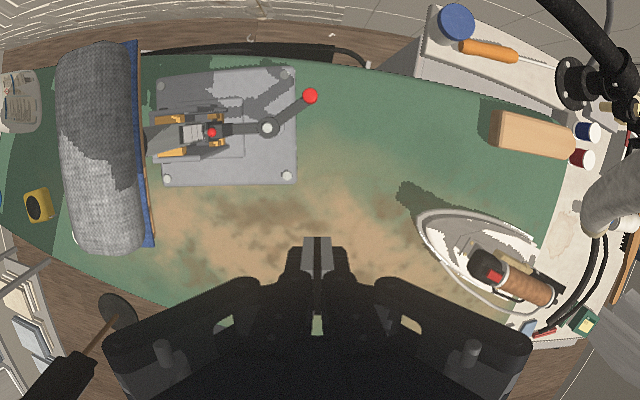

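View pics/scene7z.png

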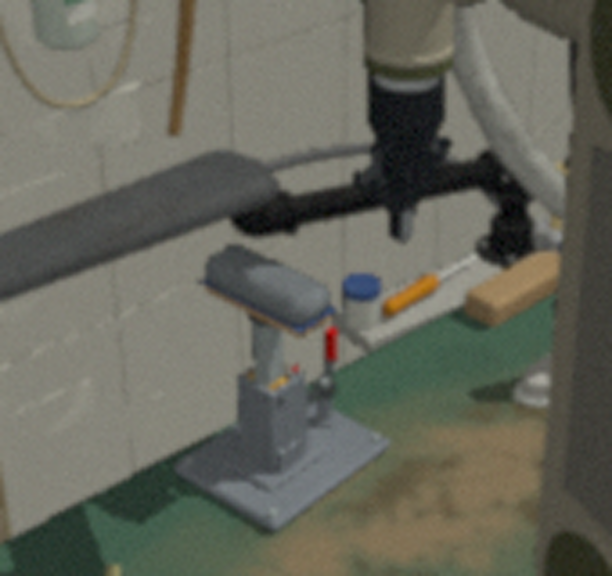

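Run:
```python
from bench import workorder
print(workorder.hand_in())
```

```text
the job is handed in; nothing more can be done
None
```

The form is on the third notch with the catch proved and the lock closed. I handed the job in at about 21 s, and it gave no verdict.

- **Lift:** I felt three clicks, at TCP heights of about 180.5, 195.5 and 211 mm. The pull peaked at about 17 to 19 N before each one. On letting down, the pawl took the form at about 210.7 mm, roughly 47 mm above stowed.
- **Proof of the catch:** I bore down with about 15 N for more than 0.6 s, peaking at 15.6 N. During the press there was a sideways load of about 4 to 12 N on the tool; it stayed under 8 N while the push was held.
- **Lock lever:** I pushed it with the closed fingers at about 2 N until it met its stop. I then pressed a little further than needed: the wrist read 19.7 N along the push (about 22.6 N in all) before I backed off, below the 30 N limit.
- **Last checks:** The wrist picture shows the knob at pixel (310, 96), and I predicted (309, 96) for 1.2 rad. The scene picture shows the form still raised, and the arm was clear with wrist force under 1 N. I did not touch the other things on the board. I took a last top-view picture but did not look at it.

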